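# Drain the washed shelf clips in a tilted tote

### The arm

A 7-joint arm with a two-finger parallel gripper is mounted at the origin on the work surface. World frame = base frame: x ahead of the robot, y to its left, z up, the work surface at z = 0. Lengths are in m, angles in rad, forces in N, time in s.
With the tool pointing down it reaches from about 0.4 to 0.875 m from the base axis. Payload 4.4 kg.
Tool frame: the origin (TCP) lies at the centre of the arm's flange, where the gripper is bolted on; the fingertips stand ahead of it and the grasp point (between the pads) lies 155 mm ahead of it (manip.nose_length is the z of the fingertips in the tool frame, in m); z points along the fingers, y is the line along which they close (so a half turn about z gives the same grasp; the last joint's range is limited). The gripper opens to 85 mm and grips with 20 to 120 N. Pads are 22 mm wide; open, the fingers measure 114 mm over their backs; the gripper's body (76 mm by 85 mm) begins 54 mm behind the grasp point. The pads swing forward as they close: fully open they stand 13 mm farther back than shut.
Start: joints at [1.163, 0.628, 0.038, 1.517, -0.027, 0.996, -0.02], TCP at [0.218, -0.612, 0.405] pointing down, gripper open.
Joint ranges: [-3.06, 3.06], [-0.37, 2.12], [-1.25, 1.32], [0.18, 2.47], [-1.1, 4.24], [0.23, 1.98], [-2.94, 2.94]. Speed limits (rad/s): [2.57, 2.57, 3.14, 3.14, 3.14, 3.14, 3.14].

### API

Orientations are given as [roll, pitch, yaw] about the fixed x, y, z axes, in that order (R = Rz(yaw) Ry(pitch) Rx(roll)).
In Python, from workcell import manip gives the robot as it stands. The module is installed in compiled form; this text tells all that it offers.
- The arm moves only by the tool servo_tool, never from a script. Its argument "motion" is a list of rows, each a list of 7 numbers: the turn, a rotation vector about the tool's x, y, z in rad, then the shift along the tool's x, y, z in cm, then the opening in per cent of the stroke, from 0 (shut) to 100 (fully open). In form: [[wx, wy, wz, tx, ty, tz, hand], ...]. A call has 1 to 5 rows; each row shifts and turns the commanded pose from where the row before left it, along the tool's axes as they then stand; what a row does not reach is not made up. A row lasts 1/8 s, in which the tool goes at most 62.5 mm and 10.7 degrees, less where a joint would pass 70% of its speed; a pose out of reach is approached as far as the arm can. A call is refused whole if a number of a shift passes 6.25 or a number of a turn 0.188, either way. A call with a gripper value outside its range is refused whole. The fingers move at their own pace and stop on an object; "newtons" is the grip in N (left out, the last holds). Time passes only in rows, so rows that do not move let the fingers close. It gives the time, the measured TCP pose, the force, the opening and the grip force at its end, in the units of the state.
- manip.read_state(): the state, without advancing time (a new reading comes with each control period).
- manip.get_image(name): name is "scene" or "top" or "wrist"; returns the picture (384x512x3 uint8, red, green, blue); there is no depth.
- manip.get_calibration(name): a dict with "mtx" (3x3 intrinsics, pixels), "R" (3x3) and "t" (3): a world point X has camera coordinates R X + t. Camera axes: x right, y down, z forward; pixel columns grow to the right and rows downward; lengths in m; the calibration is good to about 2 mm. A picture is of the moment at which its call begins: read the wrist's pose just before it. get_calibration takes no time and is no camera call; for the wrist camera it gives the pose at the moment of the call.
- manip.sign_off(): hands the job in; it is judged then, once.
The state is a dict: "t": time; "joint_pos": joint angles; "qd": joint speeds; "joint_efforts": joint torques, N m; "position": TCP position; "orientation": TCP orientation; "wrist_force": force on the tool from outside, world axes, zero at the start; "moment": the same for the moment, N m; "gripper_width": opening from 0.0 (shut) to 1.0 (fully open); "grip_force": force on a finger pad.
Only numpy, scipy, OpenCV 4.12 (cv2) and the standard library are available. Lean on these libraries where they do the work, as an engineer would, in place of code of your own. Each camera call takes 0.05 s, during which the arm holds its last target. There are 200 camera calls.

### The job

Lay the shelf clip that lies on the table flat inside the white drain tote with the other three, and let go of it. Then pick the tote up and, a hand's breadth or more above the table, tilt it until all four clips have slid together into the corner with the drain spout. Finish while still holding the tote there, tilted and still, clear of everything; leave the cheese, the brush and the bowl alone.

Things in the scene. Friction and masses are not known exactly. Their poses are not given: they have to be found in the camera images.
- tote: White plastic open tote, outside 248 (its x) x 188 (its y) x 45 mm high, walls and floor 4 mm, about 350 g. Origin: centre of its underside; z up. A steel carry bar runs along x over its middle. A grey drain spout of 22 mm diameter sticks 30 mm out of the -x end wall beside the -x, -y corner. The wet clips slide easily on the plastic: friction 0.15 to 0.22.
- tote_grip (a point): Centre of the steel carry bar (tote frame: 0, 0, 68 mm), the place to hold the tote. The bar is 16 mm square, 60 to 76 mm above the tote's underside, runs the tote's whole length along x and is carried by flat straps at the end walls; below it the tote is open. Grip across its 16 mm (along y). Axes as the tote's.
- tote_drain (a point): Inside bottom corner of the tote at the drain spout (tote frame: -120, -90, 4 mm): the corner where the clips must gather. Axes as the tote's.
- stray: Flat dark grey metal shelf clip, 46 (its x) x 28 (its y) x 10 mm, about 35 g, with a 20 x 10 mm window in its middle; the same either way up and either way round. Origin: centre of its underside. This one lies flat on the table to the right of the tote (-y) at the start.
- clip1: Flat dark grey metal shelf clip, 46 (its x) x 28 (its y) x 10 mm, about 35 g, with a 20 x 10 mm window in its middle; the same either way up and either way round. Origin: centre of its underside. Lies flat on the tote's floor at the start, away from the drain corner.
- clip2: Flat dark grey metal shelf clip, 46 (its x) x 28 (its y) x 10 mm, about 35 g, with a 20 x 10 mm window in its middle; the same either way up and either way round. Origin: centre of its underside. Lies flat on the tote's floor at the start, away from the drain corner.
- clip3: Flat dark grey metal shelf clip, 46 (its x) x 28 (its y) x 10 mm, about 35 g, with a 20 x 10 mm window in its middle; the same either way up and either way round. Origin: centre of its underside. Lies flat on the tote's floor at the start, away from the drain corner.
- cheese: Bystander: round brown-rinded cheese, 160 mm diameter, 65 mm tall. Origin: centre of its underside. Leave it alone.
- brush: Bystander: hand brush lying along its x, left (+y) of the tote; less than 260 mm long and 60 mm tall. Leave it alone.
- bowl: Bystander: steel bowl, 120 mm diameter, 50 mm tall. Origin: centre of its underside. Leave it alone.
Mind the look-alikes: they are no part of the job. What is shaped like the clip1 but purple or red is not meant.

How it is judged:
On the way, in this order (a step that is already met when the one before it is completed fails the run):
1. the stray clip lies flat on the tote's floor, let go, the tote still standing level on the table (x of stray in the frame of tote between -0.12 and 0.12 m and y of stray in the frame of tote between -0.09 and 0.09 m and z of stray in the frame of tote below 0.022 m and angle between the z axis of stray and the z axis of tote, either way round below 0.15 rad and contact force between the fingers and stray below 0.1 N and angle between tote's own z axis and vertical below 0.1 rad and height (world z) of tote below 0.01 m), for 0.2 s.
2. the tote is held by the fingers, clear of the table (height (world z) of tote above 0.08 m and contact force between the fingers and tote above 1 N), for 0.2 s.
At the end, for the whole second after the job is handed in: The fingers hold the tote still in the air, touching neither table nor bystanders, its drain corner more than 50 mm above the table, tilted more than 0.25 rad; all four clips lie still in the tote, each one's centre within 115 mm of the inside drain corner, and the fingers touch no clip (distance between each of clip1, clip2, clip3, stray and tote_drain below 0.115 m and z of each of clip1, clip2, clip3, stray in the frame of tote above -0.002 m and x of each of clip1, clip2, clip3, stray in the frame of tote above -0.122 m and y of each of clip1, clip2, clip3, stray in the frame of tote above -0.092 m and contact force between the fingers and clip1 below 0.1 N and linear speed of each of clip1, clip2, clip3, stray, tote below 0.03 m/s and contact force between the fingers and clip2 below 0.1 N and contact force between the fingers and clip3 below 0.1 N and contact force between the fingers and stray below 0.1 N and angle between tote's own z axis and vertical above 0.25 rad and height (world z) of tote_drain above 0.05 m and angular speed of tote below 0.15 rad/s and contact force between the fingers and tote above 1 N and contact force between tote and cheese below 0.1 N and contact force between tote and brush below 0.1 N and contact force between tote and bowl below 0.1 N); the arm keeps its last pose, push and grip.
It fails at once if the cheese is disturbed (moved more than 30 mm) (distance of cheese from where it was at the start of the episode above 0.03 m).
It fails at once if the brush is disturbed (moved more than 30 mm) (distance of brush from where it was at the start of the episode above 0.03 m).
It fails at once if the bowl is disturbed (moved more than 30 mm) (distance of bowl from where it was at the start of the episode above 0.03 m).
It also fails if it takes over 53 s, if anything falls off the work surface, if the arm or the gripper's body presses on something with over 40 N, if the wrist force passes 120 N, or if a joint passes its speed limit or range.

## Working session

There is one attempt and no reset: what is moved stays moved. The work goes in short steps, Python scripts to look and compute and a tool call to move; the robot and the scene stay as the last step left them, time stands still between calls to the robot, and variables do not carry over. Pictures are saved under pics/ and viewed, at most 10 in all, crops included, and the job is handed in when it is done.

Besides the shell and the picture viewer there is one more tool, called as name([rows], argument=value, ...), one row to a line, values as JSON. servo_tool: Moves the arm, as the interface text tells. Its arguments: {"type":"object","properties":{"motion":{"type":"array","items":{"type":"array","items":{"type":"number"}}},"newtons":{"type":"number"}},"required":["motion"]}

```bash
mkdir -p pics; python3 - <<'E'
from workcell import manip
import cv2,numpy as np
for n in("top","scene"):
    im=manip.get_image(n); cv2.imwrite(f"pics/{n}0.png",im[:,:,::-1])
    c=manip.get_calibration(n); print(n,np.round(c["mtx"],1).tolist(),np.round(c["R"],3).tolist(),np.round(c["t"],3).tolist())
s=manip.read_state();print(s["t"],s["position"],s["orientation"],manip.nose_length)
E
```

```text
top [[396.3, 0.0, 251.8], [0.0, 396.3, 191.3], [0.0, 0.0, 1.0]] [[-0.08, -0.997, 0.004], [-0.973, 0.077, -0.218], [0.217, -0.022, -0.976]] [0.086, 0.523, 0.978]
scene [[471.6, 0.0, 253.5], [0.0, 471.6, 192.5], [0.0, 0.0, 1.0]] [[-0.242, 0.97, 0.001], [0.796, 0.199, -0.571], [-0.554, -0.138, -0.821]] [0.087, -0.356, 1.873]
0.1 [ 0.21777982 -0.61214936  0.40390411] [-3.13991724e+00  3.54731726e-05  3.41728810e-01] 0.1734
```

View pics/top0.png

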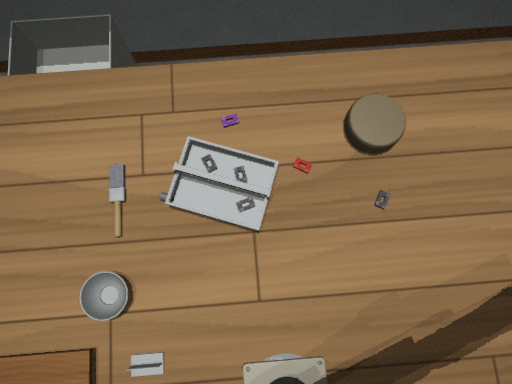

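View pics/scene0.png

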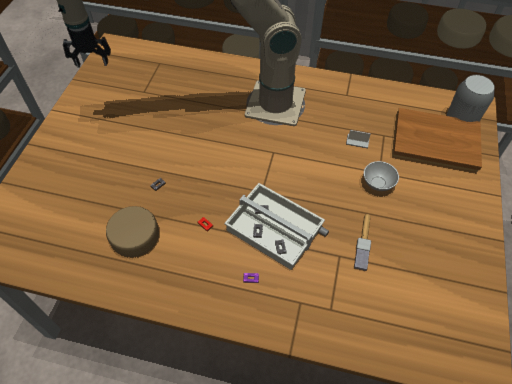

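The top view shows the tote around (222,185) with its spout at the lower left (163,197), and the stray clip at (382,200). The cheese is at (375,125), the purple and red decoys at (230,120) and (303,165), the brush at (117,200) and the bowl at (105,296). The scene view agrees.

```bash
cat > h.py <<'E'
from workcell import manip
import cv2,numpy as np
def ray(c,uv,z):
    uv=np.atleast_2d(uv).astype(float); d=np.c_[uv,np.ones(len(uv))]@np.linalg.inv(c["mtx"]).T@c["R"]
    o=-c["R"].T@c["t"]; return o+d*((z-o[2])/d[:,2])[:,None]
def blobs(mask,amin=20):
    cs,_=cv2.findContours(mask.astype(np.uint8),cv2.RETR_EXTERNAL,cv2.CHAIN_APPROX_NONE)
    return [k for k in cs if cv2.contourArea(k)>amin]
def rect(c,k,z):
    P=ray(c,k[:,0],z)[:,:2]; (m,s,a)=cv2.minAreaRect((P*1000).astype(np.float32))
    b=cv2.boxPoints((m,s,a)); e=max((b[1]-b[0],b[2]-b[1]),key=np.linalg.norm)
    return np.round(m,1),np.round(s,1),round(float(np.arctan2(e[1],e[0])),3)
E
python3 - <<'E'
from h import *
im=cv2.imread("pics/top0.png").astype(int); c=manip.get_calibration("top")
sat=im.max(2)-im.min(2); v=im.max(2)
roi=np.zeros(v.shape,bool); roi[130:240,170:290]=1
w=[k for k in blobs((sat<25)&(v>120)&roi,300)]
for k in w:
    h=cv2.convexHull(k); print("tote",cv2.contourArea(k),rect(c,h,.045))
    ap=cv2.approxPolyDP(h,6,True)[:,0]; print(ap.tolist(),ray(c,ap,.045).round(3).tolist())
roi[:]=0; roi[185:215,368:398]=1
for k in blobs((sat<40)&(v<110)&roi,15): print("stray",cv2.boundingRect(k),rect(c,k,.010))
for n,p,z in(("cheese",(375,125),.065),("red",(303,165),.01),("purple",(230,120),.01),("spout",(163,197),.02),("bowl",(105,296),.05),("brush",(118,200),.03)): print(n,ray(c,p,z).round(3))
# bar endpoints at z=.076
print("bar",ray(c,[(176,168),(270,191)],.076).round(3).tolist())
E
python3 -c "
import cv2;i=cv2.imread('pics/top0.png')[125:240,155:290];cv2.imwrite('pics/crop.png',cv2.resize(i,None,fx=5,fy=5,interpolation=2))"
```

```text
tote 2725.0 (array([510.1, 133.3]), array([245.2,  89. ]), 1.221)
[[179, 181], [265, 197], [259, 229], [171, 205]] [[0.574, 0.235, 0.045], [0.513, 0.01, 0.045], [0.43, 0.033, 0.045], [0.511, 0.258, 0.045]]
tote 3321.5 (array([608.1, 108.2]), array([270.2, 102.8]), 1.215)
[[187, 137], [277, 161], [269, 196], [173, 170]] [[0.696, 0.208, 0.045], [0.609, -0.03, 0.045], [0.515, -0.0, 0.045], [0.606, 0.249, 0.045]]
stray (375, 190, 15, 20) (array([ 488.3, -309.2]), array([29.2, 48.7]), -0.501)
cheese [[ 0.683 -0.302  0.065]]
red [[ 0.602 -0.105  0.01 ]]
purple [[0.751 0.088 0.01 ]]
spout [[0.54  0.284 0.02 ]]
bowl [[0.293 0.429 0.05 ]]
brush [[0.539 0.401 0.03 ]]
bar [[0.601, 0.236, 0.076], [0.521, -0.002, 0.076]]
```

View pics/crop.png

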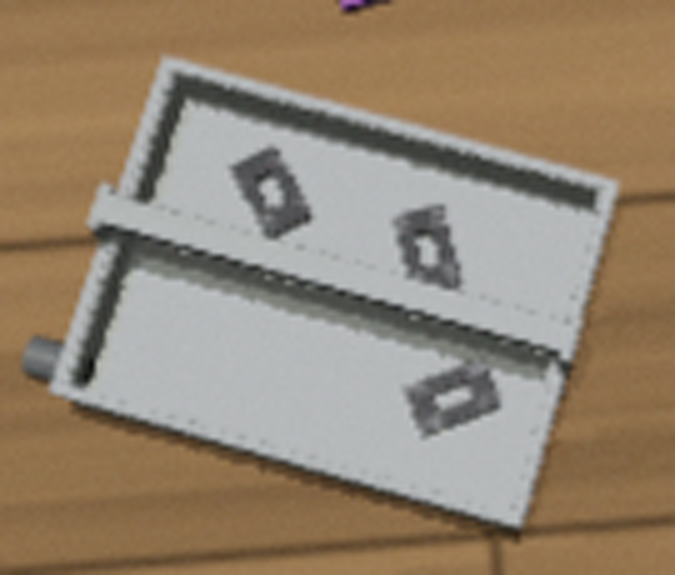

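The corners are clear at full-picture pixels (188,137), (278.4,161.6), (259,230.6) and (166,203). Three clips are inside, away from the drain. Next I'll get the tote pose and the first shift.

```bash
cat >> h.py <<'E'
from scipy.spatial.transform import Rotation as Ro
def to(p,yaw,ref=None):
    s=manip.read_state(); Rc=Ro.from_euler("xyz",s["orientation"]); Rt=Ro.from_euler("xyz",[np.pi,0,yaw])
    d=Rc.inv().apply(np.array(p)-s["position"])*100; w=(Rc.inv()*Rt).as_rotvec()
    d2=Rt.inv().apply(np.array(p)-s["position"])*100
    print("shift-first cm",d.round(2),"rows",round(np.linalg.norm(d)/6.25,2),"turn",w.round(3),"| shift after turn",d2.round(2))
E
python3 - <<'E'
from h import *
c=manip.get_calibration("top")
P=ray(c,[(188,137.2),(278.4,161.6),(259,230.6),(166,203)],.045)[:,:2]
print(P.round(3).tolist(),"centre",P.mean(0).round(4),"sides",[round(np.linalg.norm(P[i]-P[i-1]),3) for i in range(4)])
x=(P[1]-P[0]+P[2]-P[3]);y=P[0]-P[3]+P[1]-P[2]; print("yaw",np.arctan2(x[1],x[0]),np.arctan2(y[1],y[0])-np.pi/2)
to([.488,-.309,.30],-.501)
E
```

```text
[[0.695, 0.205], [0.607, -0.034], [0.425, 0.034], [0.517, 0.271]] centre [0.5612 0.119 ] sides [np.float64(0.19), np.float64(0.255), np.float64(0.194), np.float64(0.254)]
yaw -1.9325364617070748 -1.9265630280945434
shift-first cm [ 35.62 -19.49  10.42] rows 6.71 turn [-0.002  0.001  0.843] | shift after turn [  9.14 -39.57  10.39]
```

servo_tool([
  [0, 0, 0, 4.4, -2.4, 1.3, 100],
  [0, 0, 0, 4.4, -2.4, 1.3, 100],
  [0, 0, 0, 4.5, -2.5, 1.3, 100],
  [0, 0, 0, 4.5, -2.5, 1.3, 100],
  [0, 0, 0.14, 0, 0, 0, 100],
])

```text
t: 0.72
position: [0.3564, -0.4559, 0.3512]
orientation: [-3.136, -0.002, 0.207]
wrist_force: [0.9, -1.5, -0.1]
gripper_width: 1.003
grip_force: 0.0
```

servo_tool([
  [0, 0, 0.14, 0, 0, 0, 100],
  [0, 0, 0.14, 0, 0, 0, 100],
  [0, 0, 0.14, 0, 0, 0, 100],
  [0, 0, 0.14, 0, 0, 0, 100],
  [0, 0, 0.14, 0, 0, 0, 100],
])

```text
t: 1.35
position: [0.3527, -0.4602, 0.3523]
orientation: [-3.141, 0.001, -0.503]
wrist_force: [0.2, 0.6, 0.4]
gripper_width: 0.998
grip_force: 0.0
```

```bash
python3 -c "
from h import *
to([.488,-.309,.30],-.501);print(manip.read_state()['joint_pos'])"
```

```text
shift-first cm [  4.57 -19.77   5.24] rows 3.35 turn [-0.     0.001 -0.002] | shift after turn [  4.6  -19.76   5.23]
[ 0.68892712  0.60605105  0.28102262  1.77874047 -0.22456326  0.78900374
 -0.99202387]
```

servo_tool([
  [0, 0, 0, 1.1, -4.9, 1.3, 100],
  [0, 0, 0, 1.1, -4.9, 1.3, 100],
  [0, 0, 0, 1.2, -5.0, 1.3, 100],
  [0, 0, 0, 1.2, -5.0, 1.3, 100],
  [0, 0, 0, 0, 0, 0, 60],
])

```text
t: 1.98
position: [0.491, -0.3033, 0.299]
orientation: [-3.138, 0.003, -0.489]
wrist_force: [-0.0, -0.1, -0.4]
gripper_width: 0.819
grip_force: 0.0
```

```bash
python3 - <<'E'
from h import *
c=manip.get_calibration("wrist"); im=manip.get_image("wrist"); cv2.imwrite("pics/w1.png",im[:,:,::-1])
v=im.max(2).astype(int); sat=v-im.min(2)
for k in blobs((sat<40)&(v<120),150): print(cv2.boundingRect(k),cv2.contourArea(k),rect(c,k,.010))
to([.488,-.309,.30],-.501)
E
```

```text
(0, 241, 512, 143) 33964.5 (array([ 356.9, -230.2]), array([597. , 186.5]), 1.086)
(253, 216, 61, 32) 255.5 (array([ 435.3, -302.8]), array([65.3,  6.5]), 1.555)
(237, 153, 50, 53) 1650.5 (array([ 491.3, -309.5]), array([44.3, 48.2]), -0.559)
(34, 0, 189, 51) 2910.0 (array([ 646.2, -277.2]), array([143.2,  32.4]), 1.137)
shift-first cm [ 0.04  0.31 -0.03] rows 0.05 turn [-0.001  0.002  0.008] | shift after turn [ 0.04  0.31 -0.03]
```

View pics/w1.png

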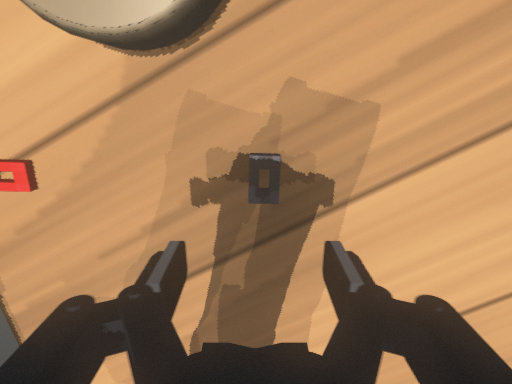

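The clip is at px (249–280, 153–203), centred near (264.5,179), with its long side along tool x. The mask picked up some of the shadow.

```bash
python3 - <<'E'
from h import *
c=manip.get_calibration("wrist")
q=ray(c,[(249,154),(280,154),(280,203),(249,203)],.009);m=q.mean(0);e=q[1]-q[2]+q[0]-q[3]
yaw=np.arctan2(e[1],e[0]);print(q.round(3).tolist(),m.round(4),yaw,np.linalg.norm(e)/2)
to([m[0],m[1],.178],yaw)
E
```

```text
[[0.514, -0.314, 0.009], [0.501, -0.338, 0.009], [0.46, -0.317, 0.009], [0.473, -0.292, 0.009]] [ 0.4872 -0.3152  0.009 ] -0.48258791421907754 0.046408825595321196
shift-first cm [ 0.29  0.91 12.17] rows 1.95 turn [-0.001  0.002 -0.011] | shift after turn [ 0.25  0.9  12.17]
```

servo_tool([
  [0, 0, 0, 0.2, 0.5, 4.0, 70],
  [0, 0, 0, 0.0, 0.3, 4.0, 70],
  [0, 0, 0, 0, 0, 3.0, 70],
  [0, 0, 0, 0, 0, 1.2, 70],
  [0, 0, 0, 0, 0, 0, 70],
])

```text
t: 2.65
position: [0.4851, -0.3173, 0.1786]
orientation: [3.141, 0.001, -0.5]
wrist_force: [-0.2, 0.7, 0.1]
gripper_width: 0.697
grip_force: 0.0
```

servo_tool([
  [0, 0, 0, 0, 0, 0, 0],
  [0, 0, 0, 0, 0, 0, 0],
  [0, 0, 0, 0, 0, 0, 0],
  [0, 0, 0, 0, 0, 0, 0],
  [0, 0, 0, 0, 0, 0, 0],
], newtons=50)

```text
t: 3.28
position: [0.4862, -0.3168, 0.1803]
orientation: [3.141, -0.002, -0.498]
wrist_force: [-0.9, 0.2, 5.7]
gripper_width: 0.296
grip_force: 48.9
```

servo_tool([
  [0, 0, 0, 0, 0, -2, 0],
  [0, 0, 0, 0, 0, -5, 0],
  [0, 0, 0, 0, 0, -5, 0],
  [0, 0, 0, 0, 0, 0, 0],
])

```text
t: 3.78
position: [0.4869, -0.3175, 0.3041]
orientation: [3.141, -0.01, -0.498]
wrist_force: [-0.0, 0.3, -0.4]
gripper_width: 0.299
grip_force: 49.3
```

```bash
python3 - <<'E'
from h import *
im=manip.get_image("wrist"); cv2.imwrite("pics/w2.png",im[:,:,::-1])
# tote pose: centre .561,.119 yaw -1.929
def T(x,y,z,yaw=-1.929): return Ro.from_euler("z",yaw).apply([x,y,0])+[.5612,.119,z]
print(T(-.05,-.052,.3)); to(T(-.05,-.052,.30),-1.929+np.pi/2)
s=manip.read_state();print(s["gripper_width"],s["grip_force"],s["joint_pos"].round(2))
E
```

```text
[0.53003016 0.18405722 0.3       ]
shift-first cm [-20.08 -46.08   0.07] rows 8.04 turn [ 0.    -0.005 -0.14 ] | shift after turn [-13.46 -48.43   0.18]
0.2963886019691864 49.267128109931946 [ 0.35  0.68  0.28  1.82 -0.28  0.68 -1.28]
```

View pics/w2.png

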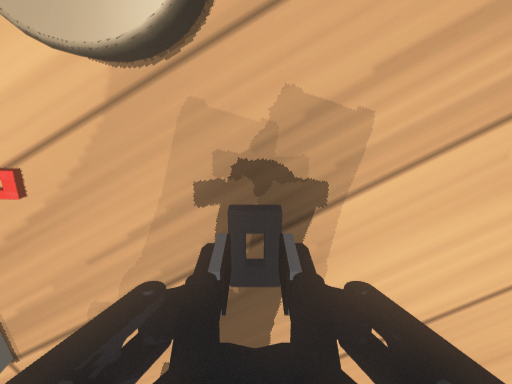

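The clip is held flat between the pads, centred near px (255,246).

servo_tool([
  [0, 0, -0.14, 0, 0, 0, 0],
  [0, 0, 0, -0.8, -3.0, 0, 0],
  [0, 0, 0, -1.3, -4.8, 0, 0],
  [0, 0, 0, -1.5, -5.2, 0, 0],
  [0, 0, 0, -1.5, -5.4, 0, 0],
])

```text
t: 4.45
position: [0.5019, -0.1246, 0.298]
orientation: [3.141, 0.002, -0.359]
wrist_force: [1.0, 0.5, -0.1]
gripper_width: 0.3
grip_force: 49.3
```

servo_tool([
  [0, 0, 0, -1.5, -5.4, 0, 0],
  [0, 0, 0, -1.5, -5.4, 0, 0],
  [0, 0, 0, -1.5, -5.4, 0, 0],
  [0, 0, 0, -1.5, -5.4, 0, 0],
  [0, 0, 0, -1.4, -4.8, 0, 0],
])

```text
t: 5.08
position: [0.525, 0.1492, 0.298]
orientation: [3.141, 0.002, -0.357]
wrist_force: [0.5, 0.3, -0.6]
gripper_width: 0.304
grip_force: 49.3
```

servo_tool([
  [0, 0, 0, -0.8, -3.0, 0, 0],
  [0, 0, 0, 0, 0, 0, 0],
  [0, 0, 0, 0, 0, 0, 0],
])

```text
t: 5.45
position: [0.5283, 0.177, 0.2981]
orientation: [3.14, 0.001, -0.359]
wrist_force: [-0.4, -0.2, -0.2]
gripper_width: 0.295
grip_force: 49.3
```

```bash
python3 - <<'E'
from h import *
c=manip.get_calibration("wrist");im=manip.get_image("wrist"); cv2.imwrite("pics/w3.png",im[:,:,::-1])
s=manip.read_state(); Rc=Ro.from_euler("xyz",s["orientation"])
q=ray(c,[(229,206),(281,206),(281,286),(229,286)],s["position"][2]-.165)
print("clip in tool cm",((Rc.inv().apply(q-s["position"]))*100).round(2).tolist())
def T(x,y,z,yaw=-1.929): return Ro.from_euler("z",yaw).apply([x,y,0])+[.5612,.119,z]
to(T(-.05,-.052,.30),-1.929+np.pi/2); print(s["joint_pos"].round(2),s["gripper_width"])
E
```

```text
clip in tool cm [[2.72, -1.27, 16.5], [2.72, 1.24, 16.5], [-1.85, 1.37, 16.5], [-1.85, -1.38, 16.5]]
shift-first cm [-0.12 -0.77 -0.17] rows 0.13 turn [ 0.002  0.001 -0.002] | shift after turn [-0.12 -0.77 -0.17]
[-0.59  0.66  0.33  1.88 -0.34  0.65 -1.98] 0.29670607790140135
```

View pics/w3.png

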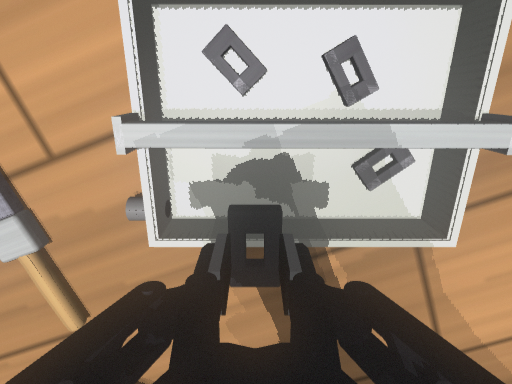

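The tote is below: rim front corners at (150,246) and (458,246), bar along row ~135, spout at (137,208), three clips clear of the drop area.

```bash
python3 - <<'E'
from h import *
c=manip.get_calibration("wrist")
q=ray(c,[(150,246),(458,246)],.045)
b=np.r_[ray(c,[(135,136),(480,136)],.076)]
R=Ro.from_euler("z",1.929)
f=lambda P:R.apply(P-[.5612,.119,0])
print("front rim in assumed tote frame (expect -.124,-.094 / .124,-.094)",f(q).round(4).tolist()); print("bar (expect y 0)",f(b).round(4).tolist())
E
```

```text
front rim in assumed tote frame (expect -.124,-.094 / .124,-.094) [[-0.1295, -0.0948, 0.045], [0.1292, -0.0956, 0.045]]
bar (expect y 0) [[-0.1179, 0.0017, 0.076], [0.1023, 0.0013, 0.076]]
```

servo_tool([
  [0, 0, 0, -0.3, 0, 4, 0],
  [0, 0, 0, 0, 0, 4, 0],
  [0, 0, 0, 0, 0, 2.4, 0],
  [0, 0, 0, 0, 0, 0.8, 0],
  [0, 0, 0, 0, 0, 0, 0],
])

```text
t: 6.12
position: [0.5261, 0.1779, 0.1868]
orientation: [3.141, 0.0, -0.36]
wrist_force: [-0.2, 0.2, 1.0]
gripper_width: 0.299
grip_force: 49.3
```

servo_tool([
  [0, 0, 0, 0, 0, 0.25, 0],
  [0, 0, 0, 0, 0, 0, 0],
  [0, 0, 0, 0, 0, 0, 55],
  [0, 0, 0, 0, 0, 0, 55],
  [0, 0, 0, 0, 0, 0, 55],
])

```text
t: 6.75
position: [0.526, 0.1789, 0.1844]
orientation: [-3.141, -0.0, -0.358]
wrist_force: [-0.0, 0.6, -0.5]
gripper_width: 0.549
grip_force: 0.0
```

servo_tool([
  [0, 0, 0, 0, 0, -3, 55],
  [0, 0, 0, 0, 0, -5, 55],
  [0, 0, 0, 0, 0, -5, 55],
  [0, 0, 0, 0, 0, 0, 55],
])

```text
t: 7.25
position: [0.5273, 0.1791, 0.3179]
orientation: [-3.136, -0.006, -0.358]
wrist_force: [0.7, 0.0, -1.2]
gripper_width: 0.551
grip_force: 0.0
```

```bash
python3 - <<'E'
from h import *
im=manip.get_image("wrist"); cv2.imwrite("pics/w4.png",im[:,:,::-1])
to([.5612,.119,.30],-1.929+np.pi)
s=manip.read_state();print(s["position"],s["joint_pos"].round(2))
E
```

```text
shift-first cm [5.37 4.42 1.58] rows 1.14 turn [ 0.    -0.004 -1.571] | shift after turn [-4.41  5.37  1.58]
[0.52633741 0.17914298 0.31581622] [-0.61  0.64  0.35  1.88 -0.33  0.68 -1.99]
```

View pics/w4.png

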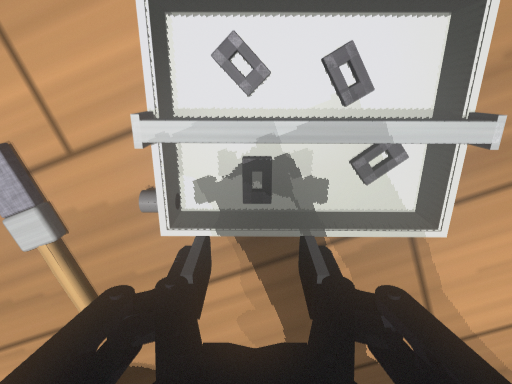

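The stray clip lies flat on the floor at (257,180). Next I'll turn the tool and move over the bar.

servo_tool([
  [0, 0, -0.175, 0, 0, 0, 70],
  [0, 0, -0.175, 0, 0, 0, 70],
  [0, 0, -0.175, 0, 0, 0, 70],
  [0, 0, -0.175, 0, 0, 0, 70],
  [0, 0, -0.175, 0, 0, 0, 70],
])

```text
t: 7.92
position: [0.5252, 0.1788, 0.3125]
orientation: [-3.141, 0.003, 0.523]
wrist_force: [-0.3, 0.2, -1.1]
gripper_width: 0.697
grip_force: 0.0
```

servo_tool([
  [0, 0, -0.175, 0, 0, 0, 70],
  [0, 0, -0.175, 0, 0, 0, 70],
  [0, 0, -0.175, 0, 0, 0, 70],
  [0, 0, -0.171, 0, 0, 0, 70],
  [0, 0, 0, 0, 0, 0, 70],
])

```text
t: 8.55
position: [0.5254, 0.1786, 0.3128]
orientation: [-3.139, 0.001, 1.211]
wrist_force: [-0.1, 0.4, 0.1]
gripper_width: 0.7
grip_force: 0.0
```

servo_tool([
  [0, 0, 0, -2.2, 2.7, 0.8, 70],
  [0, 0, 0, -2.2, 2.7, 0.8, 70],
  [0, 0, 0, 0, 0, 0, 70],
  [0, 0, 0, 0, 0, 0, 70],
])

```text
t: 9.05
position: [0.5606, 0.1193, 0.2976]
orientation: [-3.14, 0.0, 1.211]
wrist_force: [0.3, 1.1, 0.1]
gripper_width: 0.705
grip_force: 0.0
```

```bash
python3 - <<'E'
from h import *
c=manip.get_calibration("wrist");im=manip.get_image("wrist"); cv2.imwrite("pics/w5.png",im[:,:,::-1])
to([.5612,.119,.223],-1.929+np.pi)
s=manip.read_state();print(s["position"],s["joint_pos"].round(2))
E
```

```text
shift-first cm [-0.06  0.1   7.48] rows 1.2 turn [-0.001 -0.     0.   ] | shift after turn [-0.06  0.09  7.48]
[0.56051403 0.11985269 0.29784976] [-0.19  0.66 -0.11  1.83  0.11  0.66 -0.72]
```

View pics/w5.png

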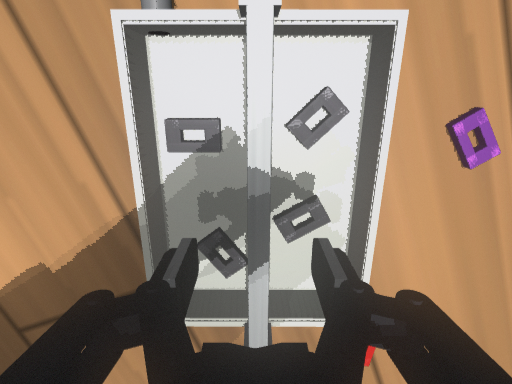

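The bar runs centrally between the fingers (column 258), with the spout at the top left (157,3). I'll descend and grip.

servo_tool([
  [0, 0, 0, 0, 0.1, 3.5, 70],
  [0, 0, 0, 0, 0, 3.0, 70],
  [0, 0, 0, 0, 0, 1.0, 70],
  [0, 0, 0, 0, 0, 0, 70],
])

```text
t: 9.6
position: [0.5617, 0.1192, 0.2231]
orientation: [-3.141, 0.0, 1.214]
wrist_force: [0.3, 1.1, -0.1]
gripper_width: 0.698
grip_force: 0.0
```

servo_tool([
  [0, 0, 0, 0, 0, 0, 0],
  [0, 0, 0, 0, 0, 0, 0],
  [0, 0, 0, 0, 0, 0, 0],
  [0, 0, 0, 0, 0, 0, 0],
  [0, 0, 0, 0, 0, 0, 0],
], newtons=110)

```text
t: 10.22
position: [0.5625, 0.1185, 0.2245]
orientation: [3.14, -0.001, 1.212]
wrist_force: [-2.1, -0.3, 5.9]
gripper_width: 0.163
grip_force: 107.7
```

servo_tool([
  [0, 0, 0, 0, 0, -1, 0],
  [0, 0, 0, 0, 0, -3, 0],
  [0, 0, 0, 0, 0, -4, 0],
  [0, 0, 0, 0, 0, -4, 0],
  [0, 0, 0, 0, 0, -4, 0],
])

```text
t: 10.85
position: [0.5614, 0.1181, 0.3845]
orientation: [-3.141, 0.001, 1.213]
wrist_force: [0.5, 1.3, -4.6]
gripper_width: 0.163
grip_force: 107.9
```

servo_tool([
  [0, 0, 0, 0, 0, -4, 0],
  [0, 0, 0, 0, 0, -2, 0],
  [0, 0, 0, 0, 0, 0, 0],
  [0, 0, 0, 0, 0, 0, 0],
  [0, 0, 0, 0, 0, 0, 0],
])

```text
t: 11.48
position: [0.5616, 0.1183, 0.4417]
orientation: [-3.139, 0.002, 1.213]
wrist_force: [0.0, 0.8, -4.2]
gripper_width: 0.168
grip_force: 107.9
```

The tote is held, about 0.21 m up. I'll tilt it toward the drain corner (−x and −y turns in the tool frame), keeping the bar in place.

servo_tool([
  [-0.05, -0.05, 0, 0.8, -0.8, 0, 0],
  [-0.07, -0.07, 0, 1.1, -1.1, 0, 0],
  [-0.07, -0.07, 0, 1.1, -1.1, 0, 0],
  [-0.07, -0.07, 0, 1.1, -1.1, 0, 0],
  [-0.05, -0.05, 0, 0.8, -0.8, 0, 0],
])

```text
t: 12.1
position: [0.5332, 0.1815, 0.4301]
orientation: [2.822, 0.307, 1.165]
wrist_force: [-0.5, 0.4, -4.7]
gripper_width: 0.163
grip_force: 108.0
```

servo_tool([
  [-0.04, -0.04, 0, 0.6, -0.6, 0, 0],
  [-0.04, -0.04, 0, 0.6, -0.6, 0, 0],
  [-0.03, -0.03, 0, 0.4, -0.4, 0, 0],
  [0, 0, 0, 0, 0, 0, 0],
  [0, 0, 0, 0, 0, 0, 0],
])

```text
t: 12.72
position: [0.5257, 0.1981, 0.4203]
orientation: [2.697, 0.407, 1.12]
wrist_force: [0.6, -0.1, -3.9]
gripper_width: 0.163
grip_force: 108.3
```

```bash
python3 - <<'E'
from h import *
a=manip.get_image("wrist");b=manip.get_image("scene")[120:312,200:456]
cv2.imwrite("pics/w6.png",np.hstack([a[:,:,::-1],cv2.resize(b[:,:,::-1],(288,216)).repeat(1,0) if 0 else cv2.copyMakeBorder(cv2.resize(b[:,:,::-1],(288,216)),0,168,0,0,0)]))
s=manip.read_state();print(s["t"],s["position"],s["orientation"],s["joint_pos"].round(2),s["gripper_width"],s["grip_force"],Ro.from_euler("xyz",s["orientation"]).as_matrix().round(3)[:,2])
E
```

```text
12.825 [0.52590774 0.19773323 0.4207591 ] [2.69640804 0.40620037 1.11849382] [-0.67  0.52  0.13  1.78  0.62  1.02 -1.3 ] 0.1661151155719255 108.33919286727905 [ 0.231 -0.509 -0.829]
```

View pics/w6.png

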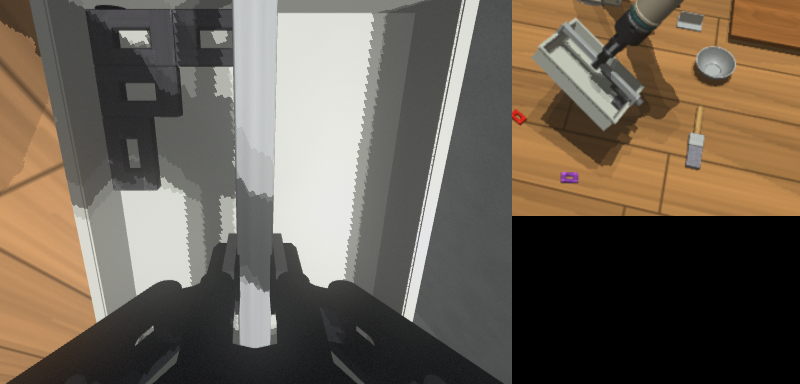

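All four clips are packed in the drain corner, at (135,38), (212,40), (140,90) and (133,155). The farthest is about 80 mm from the corner. The tote is tilted about 0.59 rad and clear of everything.

servo_tool([
  [0, 0, 0, 0, 0, 0, 0],
  [0, 0, 0, 0, 0, 0, 0],
  [0, 0, 0, 0, 0, 0, 0],
  [0, 0, 0, 0, 0, 0, 0],
])

```text
t: 13.32
position: [0.5257, 0.1982, 0.4207]
orientation: [2.696, 0.407, 1.119]
wrist_force: [0.4, -0.1, -4.9]
gripper_width: 0.16
grip_force: 108.3
```

```bash
python3 -c "
from workcell import manip
print(manip.sign_off())"
```

```text
the job is handed in; nothing more can be done
None
```

I handed the job in at 13.3 s with the tote held still in the air, tilted about 0.59 rad, and all four clips gathered in the drain corner; the sign-off gave no verdict.

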